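Power off and lay the service parts in the tray

TASK

The service job is over: first turn the knob on the small green power unit anticlockwise to its off stop, and leave it off. Then lay the brush, the red-handled spatula and the green hatch cover flat in their own compartments of the black tray (brush in yellow, spatula in blue, cover in green), each the way round its compartment is shaped. Set the parts down rather than dropping them, and leave everything else on the bench where it is.

Things in the scene. Friction and masses are not known exactly. Their poses are not given: they have to be found in the camera images.
- dial (a joint): Knob angle, rad: 0 = off stop (fully anticlockwise seen from above), grows clockwise up to 4.71; starts between 0.7 and 1.4. Friction about 0.04 N m.
- dial_grip (a point): Grip point on the blue knob's upright axis, 87 mm above the bench. Disc 40 mm dia, 8 thick, with an upright bar grip 38 long, 14 thick, 32 tall (bar top 7 mm above this point, disc top 23 below). The frame turns with the knob; the bar runs along its x, a white line on top at the -x end. Off: bar along the power unit's x, white line at the red mark.
- power_unit: Green power unit, box 100 (x) by 80 (y) by 50 mm tall, fixed to the bench; black top with a white scale and one red off mark at its -x edge. Origin: centre of its underside; the knob stands on the centre of its top.
- tray: Black tray fixed to the bench, 186 (x) by 212 (y) mm; origin: centre of underside. Floor 4 mm thick, walls 9 mm above it, 12 mm between compartments. Along x: brush (yellow, y -70): pocket 62x56 wide at +x, channel 108x28. Spatula (blue, y -8): pocket 79x44 at -x, channel 91x30. Cover (green, y +62): pocket 112x72, at its +x end a tongue notch 20x36 wide.
- slot_brush (a point): On the brush compartment's floor, where the brush's origin lies when centred; axes as the tray's. The brush must point along tray +x.
- slot_spatula (a point): On the spatula compartment's floor, where the spatula's origin lies when centred; axes as the tray's. The spatula must point along tray -x.
- slot_cover (a point): On the cover compartment's floor, where the cover's origin lies when centred; axes as the tray's. The cover's tongue must point along tray +x.
- slot_brush_tip (a point): Where the tip of the brush head lies when centred in its compartment (75 mm along tray +x from slot_brush).
- slot_spatula_tip (a point): Where the blade tip lies when centred (82 mm along tray -x from slot_spatula).
- slot_cover_tip (a point): Where the tongue's end lies when centred (66 mm along tray +x from slot_cover).
- brush: Flat brush, 156 mm long, 60 g: pale wooden handle 108 by 16 wide by 20 mm high, aluminium and grey head 48 by 44 wide by 18 high. Origin: underside, near the centre of mass; +x to the head (head x 27 to 75 mm, handle -81 to 27), z up. Grip across the handle at the origin; in the tray only its top 11 mm stands above the walls.
- brush_tip (a point): Underside, middle of the head's end, 75 mm along the brush's x.
- spatula: Spatula, 156 mm long, 70 g: red handle 91 by 18 wide by 20 mm high, steel blade 65 by 32 wide by 3 thick, level with the handle's underside. Origin: underside, near the centre of mass; +x to the blade (blade x 17 to 82 mm, handle -74 to 17), z up. Grip across the handle at the origin; its top 11 mm stands above the tray's walls.
- spatula_tip (a point): Underside, middle of the blade's end, 82 mm along the spatula's x.
- cover: Green hatch cover, 150 g: plate 100 (x) by 60 (y) by 5 mm with a tongue 16 long by 24 wide at the +x end, and a black rubber foot, 24 mm dia, 20 mm high, standing on its middle (top 25 mm above the underside), by which it is gripped. Origin: underside, below the foot; z up.
- cover_tip (a point): Underside, middle of the tongue's end, 66 mm along the cover's x.
- dish: Bystander: black round dish of screws, 110 mm dia, 35 mm high. Origin under its centre.
- jar: Bystander: jar, 32 mm dia, 45 mm high. Origin under its centre.
- bottle: Bystander: white bottle, 56 mm dia, 140 mm high. Origin under its centre.
- screwdriver: Bystander: orange screwdriver 180 mm long, 26 mm dia handle. Origin at its middle, underside; along its x.
- carton: Bystander: cardboard carton 70 by 50 by 40 mm. Origin under its centre.
- rubber_foot: Bystander: spare black rubber foot, 28 mm dia, 18 mm high. Origin under its centre.
- multimeter: Bystander: yellow multimeter 130 by 70 by 32 mm. Origin under its centre.
Not all that is in view belongs to the job. What is shaped like the spatula but turquoise is not meant.

How it is judged:
By the outcome, as a careful person would: the job done as asked, in the order asked, and still so for the second after the job is handed in, with the robot touching nothing.
It also fails if it takes over 72 s, if anything falls off the work surface, if the arm or the gripper's body presses on something with over 40 N, if the wrist force passes 120 N, or if a joint passes its speed limit or range.

ROBOT

A 7-joint arm with a two-finger parallel gripper is mounted at the origin on the work surface. World frame = base frame: x ahead of the robot, y to its left, z up, the work surface at z = 0. Lengths are in m, angles in rad, forces in N, time in s.
With the tool pointing down it reaches from about 0.35 to 0.9 m from the base axis. Payload 8.1 kg.
Tool frame: the origin (TCP) lies between the finger pads; the fingertips stand 25 mm ahead of it and the grasp point (between the pads) lies 6 mm ahead of it; z points along the fingers, y is the direction in which the jaws open and shut (so a half turn about z gives the same grasp; the last joint's range is limited). The gripper opens to 92 mm and grips with 3 to 60 N. Pads are 19 mm wide; open, the fingers measure 130 mm over their backs; the gripper's body (75 mm by 190 mm) begins 47 mm behind the grasp point.
Start: joints at [1.004, 0.434, 0.025, 1.573, -0.012, 1.134, -0.075], TCP at [0.28, -0.559, 0.252] pointing down, gripper open.
Joint ranges: [-2.62, 2.62], [-0.44, 2.09], [-1.27, 1.32], [0.08, 2.57], [-1.32, 4.46], [0.12, 2], [-2.74, 2.74]. Speed limits (rad/s): [2.22, 2.22, 3.01, 3.01, 3.14, 3.14, 3.14].

INTERFACE

Orientations are given as a rotation vector (axis times angle).
In Python, from cell import * gives the robot as it stands.
- The arm moves only by the shell command python3 -m jog 'ROWS' [FORCE]. ROWS is JSON, one flat list of numbers, 5 for each row, row after row: the finger opening in mm, from 0 to 91.8, then the shift along the tool's x, y, z in units of 40 mm (1.0 is 40 mm), then the turn about the tool's z in units of 6 degrees (1.0 is 6 degrees). A call has 1 to 20 rows; each row shifts and turns the pose as measured when the row begins, along the tool's axes as they then stand; what a row does not reach is not made up. A row lasts 1/12 s, in which the tool goes at most 41.7 mm and 7.16 degrees, less where a joint would pass 70% of its speed; a pose out of reach is approached as far as the arm can. A call is refused whole if a number of a shift passes 1 or a number of a turn 1, either way. A call with a gripper value outside its range is refused whole. The fingers move at their own pace and stop on an object; FORCE is the grip in N (left out, the last holds). Time passes only in rows, so rows that do not move let the fingers close. It gives the time, the measured TCP pose, the force and the opening at its end, in the units of the state.
- observe(): the state, without advancing time (a new reading comes with each control period).
- get_image(name): name is "side" or "top" or "wrist"; returns the picture (480x640x3 uint8, red, green, blue); there is no depth.
- camera_params(name): a dict with "intrinsics" (3x3 intrinsics, pixels), "xyz" and "orientation" of the camera in the world. Camera axes: x right, y down, z forward; pixel columns grow to the right and rows downward; lengths in m; the calibration is good to about 2 mm. A picture is of the moment at which its call begins: read the wrist's pose just before it. camera_params takes no time and is no camera call; for the wrist camera it gives the pose at the moment of the call.
- sign_off(): hands the job in, once; it reports no verdict.
The state is a dict: "clock": time; "joints": joint angles; "dq": joint speeds; "joint_efforts": joint torques, N m; "position": TCP position; "ee_rot": TCP orientation; "force": force on the tool from outside, world axes, zero at the start; "ft_torque": the same for the moment, N m; "width": opening from 0.0 (shut) to 1.0 (fully open).
Only numpy, scipy, OpenCV 4.12 (cv2) and the standard library are available. Lean on these libraries where they do the work, as an engineer would, in place of code of your own. Each camera call takes 0.05 s, during which the arm holds its last target. There are 200 camera calls.

## Working session

There is one attempt and no reset: what is moved stays moved. The work goes in short steps, Python scripts to look and compute and a shell command to move; the robot and the scene stay as the last step left them, time stands still between calls to the robot, and variables do not carry over. Pictures are saved under pics/ and viewed, about 8 in all and at most 12, crops included, and the job is handed in when it is done.

```bash
ls; mkdir -p pics; python3 - <<'E'
from cell import *
import cv2
print(observe())
for n in("top","side"):
    print(n,camera_params(n)); cv2.imwrite(f"pics/{n}0.png",get_image(n)[:,:,::-1])
E
```

```text
pics
{'clock': 0.0, 'joints': array([ 1.00440495,  0.4352462 ,  0.02498336,  1.57410306, -0.01160786,
        1.13401486, -0.07509115]), 'dq': array([-1.31968863e-03, -1.38608245e-04,  2.02648504e-03,  1.26348826e-03,
       -8.73490539e-04,  3.29081626e-05,  4.56275217e-04]), 'joint_efforts': array([-5.50612799e-05, -6.67850089e+01,  9.85030755e-01, -3.14458501e+01,
       -6.06072438e-02,  4.27374418e-02,  1.46902403e-04]), 'position': array([ 0.27932087, -0.55857107,  0.25092835]), 'ee_rot': array([-3.05602460e+00, -7.21542455e-01,  8.05647277e-04]), 'force': array([ 0.74813382, -0.25647884, -0.00628393]), 'ft_torque': array([-0.03396684,  0.00631311,  0.04061544]), 'width': 0.997369517635286}
top {'intrinsics': array([[450.37747611,   0.        , 313.61123129],
       [  0.        , 450.37747611, 236.34506624],
       [  0.        ,   0.        ,   1.        ]]), 'xyz': array([0.43883528, 0.02746625, 1.13402382]), 'orientation': array([-2.13883426,  2.19305821, -0.13273771])}
side {'intrinsics': array([[591.95900354,   0.        , 327.28590726],
       [  0.        , 591.95900354, 247.86952429],
       [  0.        ,   0.        ,   1.        ]]), 'xyz': array([-0.11922913,  0.9398862 ,  0.91746599]), 'orientation': array([-0.81926431,  2.42898187, -1.25531854])}
```

View pics/top0.png

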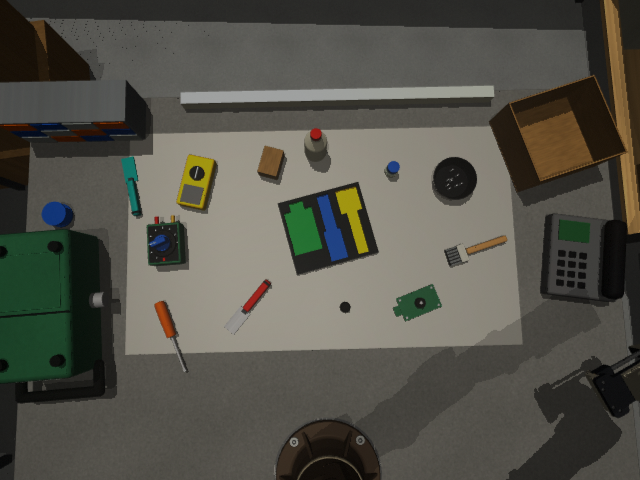

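View pics/side0.png

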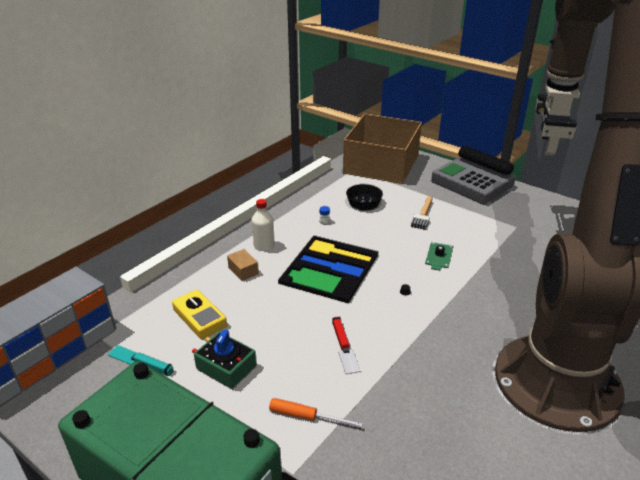

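```bash
cat > h.py <<'E'
import numpy as np, cv2
from cell import *
from scipy.spatial.transform import Rotation as R
def cam(n):
    p=camera_params(n); return np.array(p["intrinsics"]),np.array(p["xyz"]),R.from_rotvec(p["orientation"]).as_matrix()
def cast(uv,z,c):
    K,t,M=c; uv=np.atleast_2d(uv).astype(float)
    d=(M@np.linalg.inv(K)@np.c_[uv,np.ones(len(uv))].T).T
    return t+d*((z-t[2])/d[:,2])[:,None]
def proj(P,c):
    K,t,M=c; q=(K@M.T@(np.atleast_2d(P)-t).T).T; return q[:,:2]/q[:,2:]
def blob(mask,box=None):
    m=np.zeros_like(mask,np.uint8)
    if box: x0,y0,x1,y1=box; m[y0:y1,x0:x1]=mask[y0:y1,x0:x1]
    else: m[:]=mask
    cs,_=cv2.findContours(m,cv2.RETR_EXTERNAL,cv2.CHAIN_APPROX_NONE)
    return max(cs,key=cv2.contourArea)[:,0,:]
def rect(xy): # world xy in mm -> centre, dims, angle of long side
    (cx,cy),(w,h),a=cv2.minAreaRect((xy[:,:2]*1000).astype(np.float32))
    if h>w: w,h,a=h,w,a+90
    return np.round([cx,cy,w,h,a%180],1)
E
python3 - <<'E'
from h import *
c=cam("top"); im=cv2.imread("pics/top0.png"); hsv=cv2.cvtColor(im,cv2.COLOR_BGR2HSV)
H,S,V=[hsv[...,i].astype(int) for i in range(3)]
obj=((S>70)|(V<90)).astype(np.uint8)
for n,b,z,m in [("tray",(270,175,385,280),.013,obj),("unit_top",(140,215,192,272),.05,obj),
 ("cover",(388,280,448,325),.005,obj),("brush",(440,228,512,270),.015,((S>70)|(V<130)).astype(np.uint8)),
 ("brushhandle",(440,228,512,270),.02,((H>5)&(H<25)&(S>90)).astype(np.uint8)),
 ("redhandle",(222,275,275,338),.02,(((H<8)|(H>172))&(S>140)).astype(np.uint8)),
 ("yellow",(270,175,385,280),.004,((H>22)&(H<35)&(S>120)).astype(np.uint8)),
 ("blue",(270,175,385,280),.004,((H>100)&(H<125)&(S>120)).astype(np.uint8)),
 ("green",(270,175,385,280),.004,((H>45)&(H<75)&(S>120)).astype(np.uint8)),
 ("knob",(140,215,192,272),.09,((H>100)&(H<125)&(S>120)).astype(np.uint8)),
 ]:
    k=blob(m,b); print(n,rect(cast(k,z,c)),len(k), "bbox",cv2.boundingRect(k))
def cr(x,y,s=32): return cv2.resize(im[y-s:y+s,x-s:x+s],(266,266),interpolation=cv2.INTER_CUBIC)
cv2.imwrite("pics/mos.png",np.vstack([np.hstack([cr(166,242),cr(250,305,40),cr(476,250,40)]),np.hstack([cr(417,303),cr(328,228,55),cr(345,307)])]))
E
```

```text
tray [588.8 -18.5 212.7 189.5 104. ] 302 bbox (278, 182, 101, 93)
unit_top [557.6 370.7 133.9  97.4   3.8] 186 bbox (147, 215, 42, 56)
cover [ 394.6 -232.2  117.    61.3  110. ] 128 bbox (393, 284, 49, 38)
brush [ 535.2 -414.5  109.2   24.3  107.5] 93 bbox (465, 235, 43, 22)
brushhandle [ 536.5 -412.6  106.5   15.6  106.8] 86 bbox (466, 236, 41, 18)
redhandle [421.7 164.2  80.5  17.1 139.5] 60 bbox (243, 282, 25, 30)
yellow [607.6 -87.1 171.7  57.3  13.9] 164 bbox (335, 186, 34, 68)
blue [591.9 -26.7 169.6  44.6  14. ] 155 bbox (317, 194, 31, 68)
green [594.1  46.3 131.1  71.9  13.9] 148 bbox (284, 201, 38, 55)
knob [552.  374.4  41.8  38.6 129.6] 91 bbox (149, 235, 21, 16)
```

View pics/mos.png

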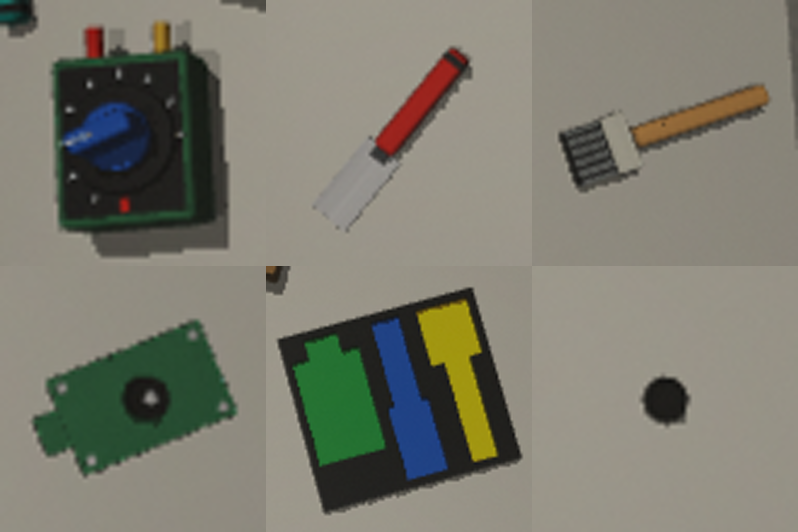

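```bash
cat >> h.py <<'E'
def pose():
    s=observe(); M=R.from_rotvec(s["ee_rot"]).as_matrix(); return np.array(s["position"]),M,np.degrees(np.arctan2(M[1,0],M[0,0])),s
def plan(x,y,z,yaw,n=None):
    "constant row reaching TCP x,y,z (m) and tool-x yaw (deg) in n rows"
    p,M,y0,s=pose(); D=M.T@(np.array([x,y,z])-p)/.04
    T=-((yaw-y0+180)%360-180)/6
    n=n or int(np.ceil(max(abs(T)/.95,np.linalg.norm(D)/.9,1)))
    A=sum(R.from_euler("z",k*T/n*6,degrees=True).as_matrix() for k in range(n))
    d=np.linalg.solve(A,D); print("n",n,"row",np.round(np.r_[d,T/n],3),"| at",np.round(p*1000,1),"yaw",round(y0,1),"tilt",np.round(M[:,2],3),"clk",s["clock"],"F",np.round(s["force"],1))
E
python3 - <<'E'
from h import *
c=cam("top")
o=np.array([134,210]); f=64/266
print("unit top",np.round(cast(o+f*np.array([[55,63],[187,52],[194,217],[62,228]]),.05,c)*1000,1))
print("red",np.round(cast(o+f*np.array([[125,205]]),.05,c)*1000,1))
print("bar ends",np.round(cast(o+f*np.array([[63,141],[127,120]]),.094,c)*1000,1))
w=camera_params("wrist"); p,M,y,s=pose()
print("wristcam in tool",np.round(M.T@(np.array(w["xyz"])-p),4), "\n",np.round(M.T@R.from_rotvec(w["orientation"]).as_matrix(),3)); print(w["intrinsics"])
plan(.555,.36,.25,100)
E
```

```text
unit top [[600.6 419.8  50. ]
 [605.2 343.   50. ]
 [508.8 338.2  50. ]
 [504.3 414.2  50. ]]
red [[516.7 378.   50. ]]
bar ends [[550.1 398.7  94. ]
 [561.  363.3  94. ]]
wristcam in tool [ 0.0816 -0.0012 -0.1327] 
 [[-0.    -0.953 -0.302]
 [ 1.    -0.     0.   ]
 [-0.    -0.302  0.953]]
[[336.92931768   0.         323.31641349]
 [  0.         336.92931768 242.62988814]
 [  0.           0.           1.        ]]
n 27 row [ 0.933 -0.188  0.002 -0.453] | at [ 279.3 -558.6  251. ] yaw 26.6 tilt [-0.001  0.001 -1.   ] clk 0.1 F [ 0.5 -0.6 -0.6]
```

```bash
python3 -m jog '[91,0.93,-0.19,0,-0.5,91,0.93,-0.19,0,-0.5,91,0.93,-0.19,0,-0.5,91,0.93,-0.19,0,-0.5,91,0.93,-0.19,0,-0.5,91,0.93,-0.19,0,-0.5,91,0.93,-0.19,0,-0.5,91,0.93,-0.19,0,-0.5,91,0.93,-0.19,0,-0.5,91,0.93,-0.19,0,-0.5,91,0.93,-0.19,0,-0.5,91,0.93,-0.19,0,-0.5,91,0.93,-0.19,0,-0.5,91,0.93,-0.19,0,-0.5,91,0.93,-0.19,0,-0.5,91,0.93,-0.19,0,-0.5,91,0.93,-0.19,0,-0.5,91,0.93,-0.19,0,-0.5,91,0.93,-0.19,0,-0.5,91,0.93,-0.19,0,-0.5]' 20
python3 -c "
from h import *
plan(.555,.379,.25,107)"
```

```text
clock: 1.77
position: [0.5632, 0.1283, 0.2411]
ee_rot: [-2.25, -2.178, 0.016]
force: [1.6, 1.1, -0.3]
width: 0.993
n 7 row [ 0.897  0.067 -0.031 -0.45 ] | at [563.2 128.3 241.1] yaw 88.1 tilt [-0.014  0.    -1.   ] clk 1.7667 F [ 1.6  1.1 -0.3]
```

```bash
python3 -m jog '[91,0.9,0.07,-0.03,-0.45,91,0.9,0.07,-0.03,-0.45,91,0.9,0.07,-0.03,-0.45,91,0.9,0.07,-0.03,-0.45,91,0.9,0.07,-0.03,-0.45,91,0.9,0.07,-0.03,-0.45,91,0.9,0.07,-0.03,-0.45,91,0,0,0,0,91,0,0,0,0]'
python3 -c "
from h import *
plan(.555,.379,.25,107)
im=get_image('wrist')[:,:,::-1];cv2.imwrite('pics/w1.png',im)
c=cam('wrist')
hsv=cv2.cvtColor(im,cv2.COLOR_BGR2HSV);H,S,V=[hsv[...,i].astype(int) for i in range(3)]
k=blob(((H>100)&(H<125)&(S>120)).astype(np.uint8));print(cv2.boundingRect(k))
print('expect px centre top/knob',proj([[.555,.379,.05],[.555,.379,.094]],c))
"
```

```text
clock: 2.52
position: [0.545, 0.4009, 0.2453]
ee_rot: [-1.819, -2.538, 0.019]
force: [0.4, -1.1, -0.7]
width: 0.991
n 1 row [-0.598  0.058 -0.123  0.29 ] | at [545.  400.9 245.3] yaw 108.7 tilt [-0.023  0.001 -1.   ] clk 2.5167 F [ 0.4 -1.1 -0.7]
(312, 225, 43, 51)
expect px centre top/knob [[331.0326182  248.53351095]
 [331.05269821 263.65023619]]
```

View pics/w1.png

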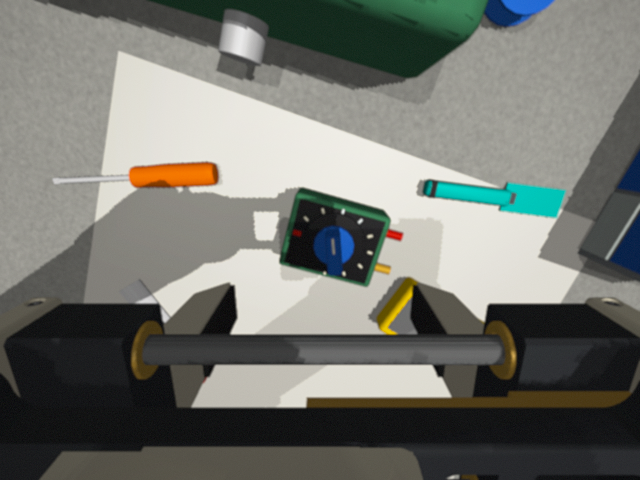

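```bash
python3 -c "
import cv2
im=cv2.imread('pics/w1.png');cv2.imwrite('pics/w1c.png',cv2.resize(im[180:295,270:410],None,fx=5,fy=5,interpolation=cv2.INTER_CUBIC))"
```

```text
(no output)
```

View pics/w1c.png

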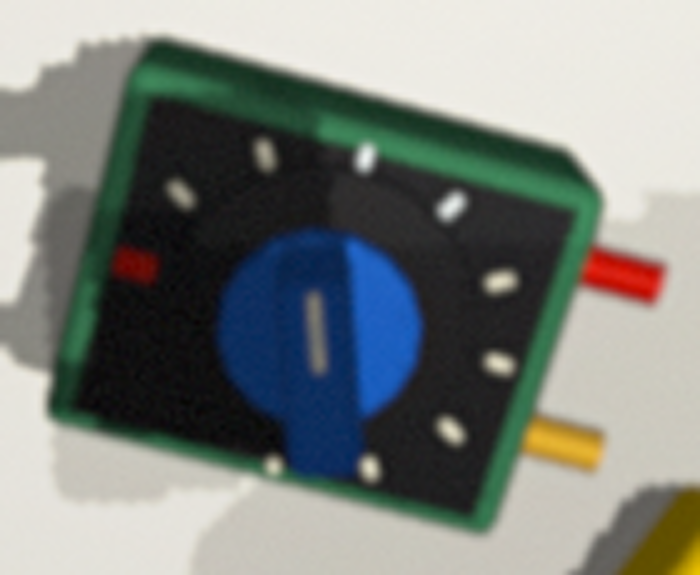

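```bash
python3 -c "
from h import *
c=cam('wrist')
f=lambda a,z:np.round(cast(np.array([270,180])+np.array(a)/5,z,c)*1000,1)[:,:2]
q=f([[140,80],[605,190],[487,533],[53,413]],.05);print(q,q.mean(0))
b=f([[313,287],[330,472]],.094);print(b,b.mean(0),np.degrees(np.arctan2(*(b[0]-b[1])[::-1])))
d=f([[320,328]],.064);print(d)
w=f([[313,292],[318,373]],.094);print(w)
e=q[1]-q[0];print(np.degrees(np.arctan2(e[1],e[0])),np.linalg.norm(e)); e=q[2]-q[3];print(np.degrees(np.arctan2(e[1],e[0])))
for y in (104,107): plan(.557,.379,.16,y)
"
```

```text
[[506.6 419.5]
 [600.8 428.7]
 [605.3 351.6]
 [510.4 347.2]] [555.775 386.75 ]
[[548.2 402.7]
 [562.7 370.6]] [555.45 386.65] 114.30933148606695
[[555.2 387.1]]
[[548.5 401.8]
 [554.3 387.9]]
5.578075801328458 94.64819068529512
2.6545944896369944
n 3 row [-0.219  0.063  0.708  0.267] | at [544.1 401.7 245.3] yaw 108.8 tilt [-0.024  0.002 -1.   ] clk 2.5667 F [-0.9  0.4 -0.1]
n 3 row [-0.22   0.059  0.708  0.1  ] | at [544.1 401.7 245.3] yaw 108.8 tilt [-0.024  0.002 -1.   ] clk 2.5667 F [-0.9  0.4 -0.1]
```

```bash
python3 -m jog '[91,-0.2,0.06,0.5,-0.1,91,-0.2,0.06,0.5,-0.1,91,0,0,0,0,91,0,0,0,0]'
cat >> h.py <<'E'
def snap(n,f=None):
    c=cam(n); im=np.ascontiguousarray(get_image(n)[:,:,::-1])
    if f: cv2.imwrite(f,im)
    hsv=cv2.cvtColor(im,cv2.COLOR_BGR2HSV); return c,im,*[hsv[...,i].astype(int) for i in range(3)]
E
python3 -c "
from h import *
c,im,H,S,V=snap('wrist','pics/w2.png')
u=(proj([[.556,.383,.06]],c)[0]).astype(int); print(u)
b=(u[0]-60,u[1]-60,u[0]+60,u[1]+50)
k=blob(((H>100)&(H<125)&(S>120)).astype(np.uint8),b); print(cv2.boundingRect(k))
x,y,w,h=cv2.boundingRect(k)
# disc: fit circle to upper half
kk=k[k[:,1]<y+w*0.5]; A=np.c_[kk,np.ones(len(kk))]; s=np.linalg.lstsq(A,-(kk**2).sum(1),rcond=None)[0]; cc=-s[:2]/2; print(cc,cast(cc,.064,c)*1000)
cv2.imwrite('pics/w2c.png',cv2.resize(im[b[1]:b[3],b[0]:b[2]],None,fx=5,fy=5,interpolation=cv2.INTER_CUBIC))
plan(.556,.383,.16,110)
"
```

```text
clock: 2.9
position: [0.554, 0.385, 0.2045]
ee_rot: [-1.794, -2.555, 0.019]
force: [0.1, 0.9, 0.8]
width: 0.996
[328 242]
(306, 217, 48, 60)
[329.78410127 240.96922323] [[555.90950346 385.25247394  64.        ]]
n 2 row [-0.029  0.027  0.552 -0.018] | at [554.2 384.4 204.3] yaw 109.8 tilt [-0.023  0.001 -1.   ] clk 2.95 F [ 0.8 -0.6 -0.4]
```

View pics/w2c.png

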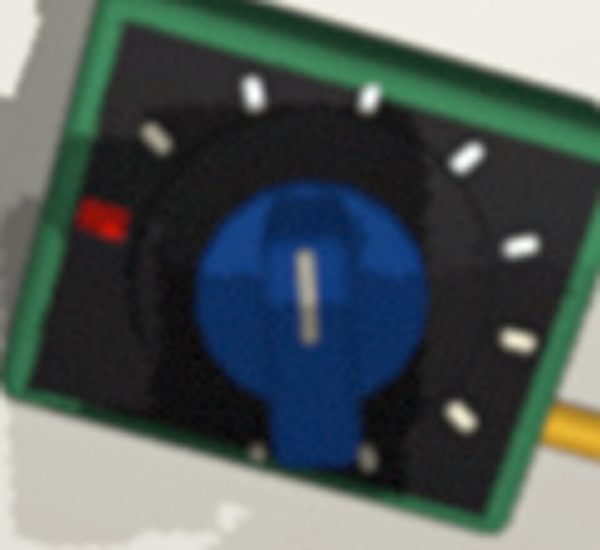

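```bash
python3 -m jog '[60,-0.03,0.05,0.7,-0.2,60,0,0,0.7,-0.2,60,0,0,0.7,0,60,0,0,0.4,0,60,0,0,0,0]' 20
python3 -c "
from h import *
plan(.556,.384,.096,112)"
```

```text
clock: 3.37
position: [0.5585, 0.3851, 0.1093]
ee_rot: [-1.75, -2.59, 0.002]
force: [-0.0, -0.7, -0.9]
width: 0.684
n 1 row [-0.005 -0.066  0.333 -0.017] | at [558.5 385.1 109.3] yaw 111.9 tilt [-0.014  0.007 -1.   ] clk 3.3667 F [-0.  -0.7 -0.9]
```

```bash
python3 -m jog '[60,0,-0.06,0.4,0,60,0,0,0,0,0,0,0,0,0,0,0,0,0,0,0,0,0,0,0,0,0,0,0,0,0,0,0,0,0,0,0,0,0,0]' 20
python3 -c "
from h import *
plan(.556,.384,.096,112);print(observe()['ft_torque'],observe()['width'])"
```

```text
clock: 4.03
position: [0.5604, 0.3872, 0.1044]
ee_rot: [-1.758, -2.59, -0.015]
force: [-0.3, 0.1, 0.4]
width: 0.266
n 1 row [-0.036 -0.132  0.209 -0.052] | at [560.4 387.2 104.4] yaw 111.7 tilt [-0.004  0.014 -1.   ] clk 4.0333 F [-0.3  0.1  0.4]
[-0.0333917  -0.17826877 -0.01906045] 0.26617397994666
```

```bash
python3 -m jog '[40,-0.03,-0.13,0.3,-0.05,40,0,0,0.1,0,0,0,0,0,0,0,0,0,0,0,0,0,0,0,0,0,0,0,0,0]' 20
python3 -c "
from h import *
plan(.556,.384,.096,112);print(observe()['ft_torque'],observe()['width'])"
```

```text
clock: 4.53
position: [0.5572, 0.3856, 0.0907]
ee_rot: [-1.752, -2.595, -0.02]
force: [0.4, 0.3, -0.1]
width: 0.171
n 1 row [-0.024 -0.043 -0.134 -0.005] | at [557.2 385.6  90.7] yaw 112.0 tilt [-0.001  0.016 -1.   ] clk 4.5333 F [ 0.4  0.3 -0.1]
[-0.06150343 -0.12010935  0.01943494] 0.17074919717633183
```

```bash
python3 -m jog '[0,0,0,-0.12,0,0,0,0,0,0,0,0,0,0,0]' 20
python3 -c "
from h import *
plan(.556,.384,.096,112);print(observe()['ft_torque'],observe()['width'])"
python3 -m jog '[0,0,0,0,-1,0,0,0,0,-1,0,0,0,0,-1,0,0,0,0,-1,0,0,0,0,-1]' 20
python3 -c "
from h import *
plan(.556,.384,.096,183.5);print(observe()['ft_torque'],observe()['width'])"
```

```text
clock: 4.78
position: [0.5569, 0.3849, 0.0937]
ee_rot: [-1.751, -2.595, -0.016]
force: [0.0, 0.5, -2.1]
width: 0.151
n 1 row [-0.011 -0.028 -0.057 -0.006] | at [556.9 384.9  93.7] yaw 112.0 tilt [-0.003  0.015 -1.   ] clk 4.7833 F [ 0.   0.5 -2.1]
[-0.07986166  0.03089658 -0.01008104] 0.15100767024198816
clock: 5.2
position: [0.5563, 0.3844, 0.0937]
ee_rot: [-0.994, -2.971, -0.017]
force: [-0.3, 0.1, -3.5]
width: 0.152
n 8 row [ 0.    -0.001 -0.007 -0.844] | at [556.3 384.4  93.7] yaw 143.0 tilt [-0.004  0.013 -1.   ] clk 5.2 F [-0.3  0.1 -3.5]
[-0.0370877   0.1003195  -0.06161142] 0.1516405562426954
```

```bash
python3 -m jog '[0,0,0,0,-1,0,0,0,0,-1,0,0,0,0,-1,0,0,0,0,-1,0,0,0,0,-1,0,0,0,0,-1,0,0,0,0,-0.4,0,0,0,0,0]' 20
python3 -c "
from h import *
plan(.556,.384,.096,183.5);print(observe()['ft_torque'],observe()['width'])"
python3 -m jog '[0,0,0,0,-0.4,0,0,0,0,-0.4]' 20
python3 -c "
from h import *
plan(.556,.384,.096,183.5);print(observe()['ft_torque'],observe()['width'])"
```

```text
clock: 5.87
position: [0.5561, 0.3835, 0.0937]
ee_rot: [0.099, -3.134, -0.018]
force: [-0.0, 1.4, -1.5]
width: 0.148
n 1 row [ 0.001  0.014 -0.057  0.021] | at [556.1 383.5  93.7] yaw -176.4 tilt [-0.007  0.011 -1.   ] clk 5.8667 F [-0.   1.4 -1.5]
[ 0.17210257  0.03905223 -0.26300159] 0.14797810211420773
clock: 6.03
position: [0.5565, 0.3836, 0.0938]
ee_rot: [0.225, -3.128, -0.02]
force: [0.8, 1.7, -3.1]
width: 0.164
n 1 row [ 0.01   0.013 -0.056  0.786] | at [556.5 383.6  93.8] yaw -171.8 tilt [-0.007  0.012 -1.   ] clk 6.0333 F [ 0.8  1.7 -3.1]
[ 0.28407372 -0.15093888 -0.57140928] 0.16350824012257079
```

```bash
python3 -m jog '[0,0,0,0,0.6,40,0,0,0,0,60,0,0,0,0,91,0,0,0,0,91,0,0,-0.9,0,91,0,0,-0.9,0,91,0,0,-0.9,0]' 20
python3 -c "
from h import *
plan(.40,.183,.19,140);print(observe()['joints'].round(2))"
```

```text
clock: 6.62
position: [0.5555, 0.3784, 0.197]
ee_rot: [0.124, -3.123, -0.005]
force: [1.2, 0.7, 0.1]
width: 0.538
n 8 row [ 0.319 -0.733  0.028  0.928] | at [555.5 378.4 197. ] yaw -175.5 tilt [-0.016  0.002 -1.   ] clk 6.6167 F [1.2 0.7 0.1]
[-0.18  0.71 -0.85  1.45  0.53  1.23  0.56]
```

```bash
python3 -c "
from h import *
c,im,H,S,V=snap('wrist','pics/w3.png')
u=(proj([[.556,.384,.06]],c)[0]).astype(int); print(u)
cv2.imwrite('pics/w3c.png',cv2.resize(im[u[1]-65:u[1]+65,u[0]-70:u[0]+70],None,fx=4,fy=4,interpolation=cv2.INTER_CUBIC))"
python3 -m jog '[91,0.32,-0.73,0.03,0.95,91,0.32,-0.73,0.03,0.95,91,0.32,-0.73,0.03,0.95,91,0.32,-0.73,0.03,0.95,91,0.32,-0.73,0.03,0.95,91,0.32,-0.73,0.03,0.95,91,0.32,-0.73,0.03,0.95,91,0.32,-0.73,0.03,0.95,91,0,0,0,0,91,0,0,0,0]'
python3 -c "
from h import *
plan(.40,.183,.19,140)
c,im,H,S,V=snap('wrist','pics/w4.png')
k=blob((((H<8)|(H>172))&(S>140)).astype(np.uint8)); print(cv2.boundingRect(k),rect(cast(k,.02,c)))
"
```

```text
[328 243]
clock: 7.5
position: [0.3933, 0.1848, 0.1976]
ee_rot: [-1.156, -2.919, -0.025]
force: [1.3, -0.5, 1.1]
width: 0.99
n 1 row [-0.153  0.078  0.191 -0.532] | at [393.3 184.8 197.6] yaw 136.8 tilt [ 0.004  0.015 -1.   ] clk 7.5 F [ 1.3 -0.5  1.1]
(318, 218, 20, 82) [420.6 168.   84.4  16.5 139.7]
```

View pics/w3c.png

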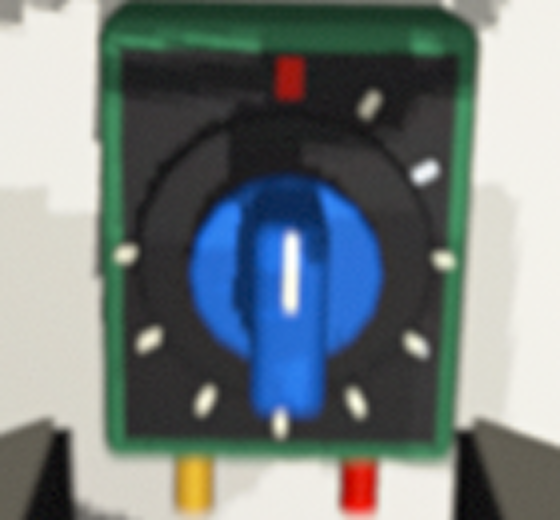

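View pics/w4.png

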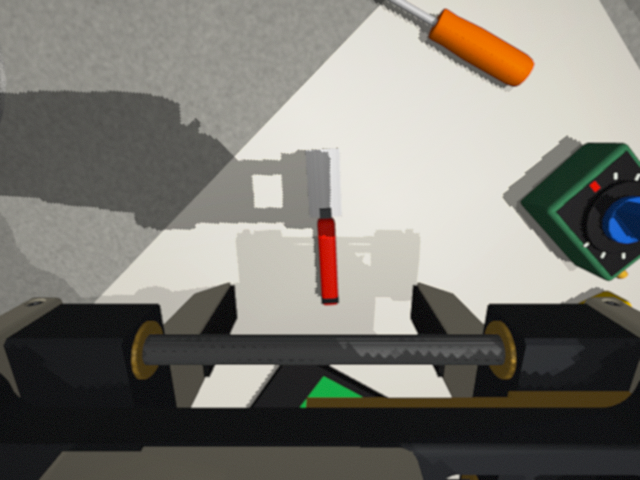

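```bash
python3 -c "
from h import *
c=cam('wrist')
b=cast([330,303.5],.02,c)[0,:2]*1000;f=cast([325.5,208],.02,c)[0,:2]*1000;t=cast([331.5,148],.003,c)[0,:2]*1000
print(b,f,t,np.linalg.norm(f-b),np.linalg.norm(t-b))
d=(f-b)/np.linalg.norm(f-b);print(np.degrees(np.arctan2(d[1],d[0])),b+74*d,f-17*d,t-82*d)
o=(f-17*d)/1000
"

```

```text
[456.47223801 137.86964102] [380.96938889 202.13458395] [345.86126979 243.09460316] 99.14970052599837 152.66656132560996
139.59692759023102 [400.12097517 185.83353553] [393.91494927 191.11585143] [408.30456104 189.94542275]
```

```bash
python3 -c "
from h import *
plan(.40,.187,.06,139.6)"
python3 -m jog '[70,-0.06,0.07,0.85,-0.25,70,-0.06,0.07,0.85,-0.25,70,0,0,0.85,0,70,0,0,0.5,0,70,0,0,0,0,70,0,0,0,0]' 30
python3 -c "
from h import *
plan(.40,.187,.036,139.6)"
```

```text
n 4 row [-0.031  0.028  0.859 -0.115] | at [393.  184.9 197.4] yaw 136.9 tilt [ 0.003  0.015 -1.   ] clk 7.55 F [-1.8 -0.1 -0.2]
clock: 8.05
position: [0.4089, 0.1951, 0.0736]
ee_rot: [1.059, 2.953, 0.041]
force: [1.0, 0.3, -0.5]
width: 0.764
n 2 row [ 0.019 -0.161  0.466  0.079] | at [408.9 195.1  73.6] yaw 140.6 tilt [ 0.012  0.023 -1.   ] clk 8.05 F [ 1.   0.3 -0.5]
```

```bash
python3 -m jog '[60,0.02,-0.16,0.2,0.1,60,0.02,-0.16,0.2,0.1,60,0,0,0,0,60,0,0,0,0]' 30
python3 -c "
from h import *
plan(.40,.187,.036,139.6)"
```

```text
clock: 8.38
position: [0.4036, 0.1906, 0.061]
ee_rot: [1.084, 2.941, 0.05]
force: [0.2, -0.9, 0.9]
width: 0.651
n 1 row [ 0.006 -0.147  0.62  -0.012] | at [403.6 190.6  61. ] yaw 139.5 tilt [ 0.018  0.027 -0.999] clk 8.3833 F [ 0.2 -0.9  0.9]
```

```bash
python3 -m jog '[50,0,-0.15,0.5,0,50,0,0,0.2,0,50,0,0,0,0]' 30
python3 -c "
from h import *
plan(.40,.187,.036,139.6)"
```

```text
clock: 8.63
position: [0.4045, 0.1895, 0.0361]
ee_rot: [1.081, 2.935, 0.059]
force: [-0.2, 0.6, -0.2]
width: 0.553
n 1 row [ 0.045 -0.12  -0.003 -0.004] | at [404.5 189.5  36.1] yaw 139.6 tilt [ 0.025  0.031 -0.999] clk 8.6333 F [-0.2  0.6 -0.2]
```

```bash
python3 -m jog '[40,0.04,-0.14,0.02,0,10,0,0,0,0,10,0,0,0,0,10,0,0,0,0,10,0,0,0,0,10,0,0,0,0,10,0,0,0,0]' 30
python3 -c "
from h import *
plan(.40,.187,.036,139.6);print(observe()['width']*92)"
```

```text
clock: 9.22
position: [0.4017, 0.1878, 0.0384]
ee_rot: [1.078, 2.932, 0.064]
force: [-0.4, -0.5, -1.3]
width: 0.191
n 1 row [ 0.02  -0.045  0.058  0.004] | at [401.7 187.8  38.4] yaw 139.6 tilt [ 0.03   0.033 -0.999] clk 9.2167 F [-0.4 -0.5 -1.3]
17.570269695516743
```

```bash
python3 -m jog '[10,0,0,-0.7,0,10,0,0,-0.8,0,10,0,0,-0.8,0]' 30
python3 -c "
from h import *
plan(.595,-.022,.12,194);print(observe()['width']*92)"
```

```text
clock: 9.47
position: [0.3953, 0.1835, 0.1279]
ee_rot: [1.079, 2.943, 0.052]
force: [2.1, -0.8, -0.7]
width: 0.19
n 10 row [-0.644 -0.372  0.014 -0.904] | at [395.3 183.5 127.9] yaw 139.7 tilt [ 0.018  0.029 -0.999] clk 9.4667 F [ 2.1 -0.8 -0.7]
17.50881313856549
```

```bash
python3 -m jog '[10,-0.64,-0.37,0.01,-0.9,10,-0.64,-0.37,0.01,-0.9,10,-0.64,-0.37,0.01,-0.9,10,-0.64,-0.37,0.01,-0.9,10,-0.64,-0.37,0.01,-0.9,10,-0.64,-0.37,0.01,-0.9,10,-0.64,-0.37,0.01,-0.9,10,-0.64,-0.37,0.01,-0.9,10,-0.64,-0.37,0.01,-0.9,10,0,0,0,0,10,0,0,0,0]' 30
python3 -c "
from h import *
plan(.595,-.022,.12,194);print(observe()['width']*92)
c,im,H,S,V=snap('wrist','pics/w5.png')
for n,m in (('green',(H>45)&(H<75)&(S>120)&(V>100)),('blue',(H>100)&(H<125)&(S>120)),('yellow',(H>22)&(H<35)&(S>120)&(V>90)),('red',((H<8)|(H>172))&(S>140))):
  k=blob(m.astype(np.uint8)); print(n,cv2.boundingRect(k),rect(cast(k,.004,c)))
"
```

```text
clock: 10.38
position: [0.5783, -0.0167, 0.1297]
ee_rot: [-0.292, 3.096, 0.043]
force: [-1.3, 1.5, -0.7]
width: 0.19
n 1 row [-0.377 -0.215  0.251 -0.541] | at [578.3 -16.7 129.7] yaw -169.2 tilt [ 0.029  0.031 -0.999] clk 10.3833 F [-1.3  1.5 -0.7]
17.49068310157688
green (350, 191, 91, 113) [579.   45.8  98.4  71.9  13.8]
blue (268, 144, 62, 142) [565.1 -31.1 113.1  45.   13.3]
yellow (195, 150, 74, 154) [585.6 -86.1 126.3  55.6  10. ]
red (305, 276, 38, 59) [637.8  -1.1  56.9  31.9  10.2]
```

View pics/w5.png

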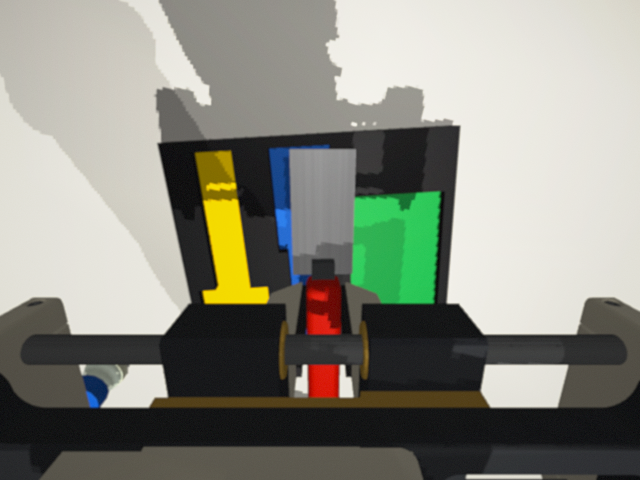

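```bash
python3 -c "
from h import *
c=cam('wrist');p,M,yw,s=pose()
k=cast([[160,143.5],[460.5,126]],.013,c)[:,:2]*1000
e=k[0]-k[1];yaw=np.degrees(np.arctan2(e[1],e[0]));print(k,np.linalg.norm(e),'tray yaw',yaw+90)
for a in (14,):
  r=np.radians(a);Rz=np.array([[np.cos(r),-np.sin(r)],[np.sin(r),np.cos(r)]])
  print('tray c from edge',k.mean(0)+Rz@[93,0]); print('lateral: green c in tray of top',Rz.T@(np.array([579,45.8])-[588.8,-18.5]))
t=cast([[323.5,150],[291,150],[356,150]],.094,c)[:,:2]*1000; print('tip',t, np.linalg.norm(t[1]-t[2]))
b=cast([[321,272],[323,262]],.11,c)[:,:2]*1000;print(b)
d=t[0]-p[:2]*1000;print('tip-TCP',d,np.linalg.norm(d),np.degrees(np.arctan2(d[1],d[0])))
print('handle dir', np.degrees(np.arctan2(*(cast([322,268],.111,c)-cast([324,395],.111,c))[0,:2][::-1])))
"
```

```text
[[ 526.22574202 -138.79162417]
 [ 475.93953543   64.6414096 ]] 209.5559634175634 tray yaw 13.884505579263518
tray c from edge [591.32014127 -14.576371  ]
lateral: green c in tray of top [ 6.04667977 64.76084978]
tip [[504.02192516 -29.33920685]
 [506.8672232  -44.46776146]
 [501.16389507 -14.14295546]] 30.85647112789558
[[559.42417065 -20.44206214]
 [554.08386098 -20.46583231]]
tip-TCP [-74.40599334 -12.15622314] 75.39247711567798 -170.72116852567268
handle dir -168.49534104188263
```

```bash
python3 -m jog '[10,-0.18,-0.1,0.3,-0.3,10,-0.18,-0.1,0.3,-0.3,10,0,0,0.3,0,10,0,0,0,0,10,0,0,0,0]' 30
python3 -c "
from h import *
plan(.594,-.023,.06,194)"
```

```text
clock: 10.85
position: [0.593, -0.0186, 0.0919]
ee_rot: [-0.393, 3.085, 0.04]
force: [-0.1, 1.0, -0.3]
width: 0.19
n 1 row [ 0.031 -0.13   0.795  0.085] | at [593.  -18.6  91.9] yaw -165.5 tilt [ 0.028  0.03  -0.999] clk 10.85 F [-0.1  1.  -0.3]
```

```bash
python3 -m jog '[10,0.03,-0.13,0.4,0.1,10,0,0,0.3,0,10,0,0,0,0,10,0,0,0,0]' 30
python3 -c "
from h import *
plan(.594,-.023,.0424,194)"
```

```text
clock: 11.18
position: [0.5926, -0.0209, 0.0638]
ee_rot: [-0.379, 3.087, 0.041]
force: [0.2, 0.6, -0.5]
width: 0.19
n 1 row [-0.004 -0.073  0.534 -0.005] | at [592.6 -20.9  63.8] yaw -166.0 tilt [ 0.027  0.03  -0.999] clk 11.1833 F [ 0.2  0.6 -0.5]
```

```bash
python3 -m jog '[10,0,-0.08,0.25,0,10,0,0,0.15,0,10,0,0,0.05,0,10,0,0,0,0]' 30
python3 -c "
from h import *
plan(.594,-.023,.0424,194)"
```

```text
clock: 11.52
position: [0.5944, -0.0227, 0.0457]
ee_rot: [-0.38, 3.085, 0.041]
force: [0.8, 0.4, -0.7]
width: 0.192
n 1 row [ 0.015 -0.005  0.082  0.004] | at [594.4 -22.7  45.7] yaw -166.0 tilt [ 0.029  0.03  -0.999] clk 11.5167 F [ 0.8  0.4 -0.7]
```

```bash
python3 -m jog '[10,0,0,0.08,0,10,0,0,0.06,0,10,0,0,0,0]' 30
python3 -c "
from h import *
plan(.594,-.023,.0424,194)"
```

```text
clock: 11.77
position: [0.5955, -0.0226, 0.0422]
ee_rot: [-0.379, 3.084, 0.038]
force: [0.3, -0.2, -0.1]
width: 0.19
n 1 row [ 0.04  -0.001 -0.007  0.001] | at [595.5 -22.6  42.2] yaw -166.0 tilt [ 0.031  0.029 -0.999] clk 11.7667 F [ 0.3 -0.2 -0.1]
```

```bash
python3 -m jog '[10,0.03,0,0.05,0,10,0,0,0.03,0]' 30
python3 -c "
from h import *
plan(.594,-.023,.04,194)"
```

```text
clock: 11.93
position: [0.5956, -0.0224, 0.0417]
ee_rot: [-0.379, 3.081, 0.036]
force: [-10.0, -2.5, 19.2]
width: 0.192
n 1 row [ 0.045 -0.004  0.04  -0.001] | at [595.6 -22.4  41.7] yaw -166.0 tilt [ 0.034  0.027 -0.999] clk 11.9333 F [-10.   -2.5  19.2]
```

```bash
python3 -m jog '[24,0,0,-0.03,0,30,0,0,0,0,45,0,0,0,0,60,0,0,0,0,60,0,0,-0.5,0,60,0,0,-0.9,0,91,0,0,-0.9,0,91,0,0,-0.9,0]' 30
python3 -c "
from h import *
plan(.535,-.40,.2,107)
c,im,H,S,V=snap('wrist','pics/w6.png')
cv2.imwrite('pics/w6c.png',im[80:420,80:560])
p=[cast(blob((((H<8)|(H>172))&(S>140)).astype(np.uint8)),.024,c)]
print(rect(p[0]))
"
```

```text
clock: 12.6
position: [0.5865, -0.0266, 0.166]
ee_rot: [-0.383, 3.094, 0.041]
force: [1.7, -0.6, -0.2]
width: 0.713
n 16 row [-0.21  -0.612 -0.071  0.907] | at [586.5 -26.6 166. ] yaw -165.9 tilt [ 0.02   0.029 -0.999] clk 12.6 F [ 1.7 -0.6 -0.2]
[624.3 -13.5  86.4  16.7  13.7]
```

View pics/w6c.png

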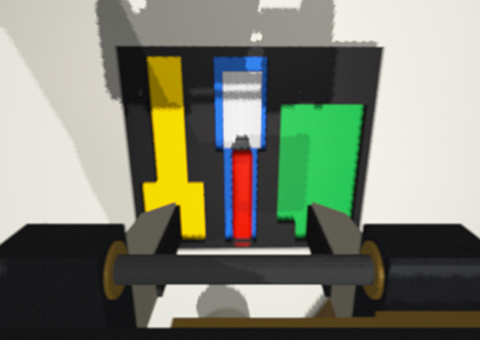

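```bash
python3 -c "
from h import *
p=camera_params('wrist');c=cam('wrist')
im=cv2.imread('pics/w6.png');print(im[130:165:2,322].tolist());print(im[300:335:2,323].tolist())
f=lambda u,v,z:(np.radians(13.9),(cast([u,v],z,c)[0,:2]*1000-[590.5,-15.5]))
for n,u,v,z in (('tray edge L',199,127,.013),('tray edge R',462,127,.013),('blue end',321,137,.004),('blade tip',322,152,.007),('collar start',321,217,.024),('butt',323,323,.024)):
  a,d=f(u,v,z); print(n,np.round([np.cos(a)*d[0]+np.sin(a)*d[1],-np.sin(a)*d[0]+np.cos(a)*d[1]],1))
"
```

```text
[[34, 36, 36], [33, 33, 32], [33, 34, 33], [74, 43, 29], [129, 66, 28], [144, 74, 29], [145, 76, 32], [142, 74, 30], [144, 76, 30], [142, 74, 25], [140, 81, 46], [140, 133, 130], [147, 146, 148], [146, 147, 147], [144, 145, 145], [144, 145, 145], [155, 155, 157], [202, 203, 204]]
[[13, 29, 243], [13, 30, 243], [11, 33, 243], [11, 36, 243], [11, 32, 243], [15, 34, 243], [8, 32, 243], [0, 28, 242], [23, 33, 231], [40, 41, 157], [49, 48, 63], [44, 45, 129], [38, 40, 154], [45, 48, 117], [134, 141, 142], [207, 219, 223], [232, 239, 241], [149, 158, 160]]
tray edge L [ -87.  -105.9]
tray edge R [-87.8 108.6]
blue end [-79.2  -7.1]
blade tip [-67.2  -6.3]
collar start [-14.6  -7.3]
butt [90.7 -5.2]
```

```bash
python3 -c "
from h import *
plan(.5955,-.0225,.06,194)"
python3 -m jog '[70,-0.05,0,0.8,0,50,-0.05,0,0.8,0,50,-0.04,0,0.5,0,50,0,0,0,0]' 30
python3 -c "
from h import *
plan(.5955,-.0225,.041,194)"
```

```text
n 4 row [-0.015 -0.006  0.71   0.004] | at [589.7 -25.5 173.4] yaw -165.9 tilt [ 0.029  0.029 -0.999] clk 12.65 F [2.6 0.7 4.7]
clock: 12.98
position: [0.6033, -0.0216, 0.0936]
ee_rot: [-0.376, 3.072, 0.036]
force: [-1.2, -1.1, -0.9]
width: 0.592
n 2 row [ 0.129  0.002  0.652 -0.005] | at [603.3 -21.6  93.6] yaw -166.1 tilt [ 0.043  0.029 -0.999] clk 12.9833 F [-1.2 -1.1 -0.9]
```

```bash
python3 -m jog '[50,0.13,0,0.6,0,50,0.05,0,0.45,0,50,0,0,0,0,50,0,0,0,0]' 30
python3 -c "
from h import *
plan(.5955,-.0225,.041,194)"
```

```text
clock: 13.32
position: [0.5986, -0.0215, 0.0512]
ee_rot: [-0.377, 3.072, 0.038]
force: [-0.1, 0.5, -0.2]
width: 0.542
n 1 row [ 0.093 -0.012  0.25  -0.005] | at [598.6 -21.5  51.2] yaw -166.0 tilt [ 0.043  0.03  -0.999] clk 13.3167 F [-0.1  0.5 -0.2]
```

```bash
python3 -m jog '[40,0.09,0,0.25,0,30,0.05,0,0.04,0,10,0,0,0,0,10,0,0,0,0,10,0,0,0,0,10,0,0,0,0]' 30
python3 -c "
from h import *
plan(.5955,-.0225,.041,194);print(observe()['width']*92)"
```

```text
clock: 13.82
position: [0.5957, -0.0224, 0.0432]
ee_rot: [-0.375, 3.066, 0.036]
force: [-0.1, 0.8, -0.9]
width: 0.192
n 1 row [ 0.009 -0.003  0.055 -0.011] | at [595.7 -22.4  43.2] yaw -166.1 tilt [ 0.049  0.03  -0.998] clk 13.8167 F [-0.1  0.8 -0.9]
17.646553915984228
```

Gripped at the handle. Lift a little, shift 6 mm toward the blade pocket and lower.

```bash
python3 -m jog '[10,0,0,-0.15,0,10,0.14,0,-0.02,0,10,0.05,0,0,0,10,0,0,0,0]' 30
python3 -c "
from h import *
plan(.5900,-.0238,.0432,194);print(observe()['width']*92)"
```

```text
clock: 14.15
position: [0.5878, -0.0245, 0.0513]
ee_rot: [-0.375, 3.065, 0.036]
force: [-0.2, -0.2, -0.4]
width: 0.188
n 1 row [-0.045 -0.     0.204 -0.011] | at [587.8 -24.5  51.3] yaw -166.1 tilt [ 0.05   0.03  -0.998] clk 14.15 F [-0.2 -0.2 -0.4]
17.293255227267657
```

```bash
python3 -m jog '[10,-0.04,0,0.13,0,10,0,0,0.06,0,10,0,0,0.03,0]' 30
python3 -c "
from h import *
plan(.5900,-.0238,.0432,194);print(observe()['width']*92)"
```

```text
clock: 14.4
position: [0.59, -0.0242, 0.0427]
ee_rot: [-0.374, 3.064, 0.034]
force: [-11.8, -2.7, 32.0]
width: 0.189
n 1 row [-0.004  0.01  -0.012 -0.015] | at [590.  -24.2  42.7] yaw -166.1 tilt [ 0.051  0.029 -0.998] clk 14.4 F [-11.8  -2.7  32. ]
17.391805606936657
```

```bash
python3 -m jog '[24,0,0,-0.05,0,30,0,0,0,0,45,0,0,0,0,60,0,0,0,0,60,0,0,-0.5,0,60,0.05,0,-0.9,0,91,0.05,0,-0.9,0,91,0.05,0,-0.9,0,91,0,0,0,0,91,0,0,0,0]' 30
python3 -c "
from h import *
c,im,H,S,V=snap('wrist','pics/w7.png')
tr=lambda P:(lambda d,a:np.round([np.cos(a)*d[0]+np.sin(a)*d[1],-np.sin(a)*d[0]+np.cos(a)*d[1]],1))(P[:2]*1000-[590.5,-15.5],np.radians(13.9))
u=int(proj([[.53,-.038,.007]],c)[0,0]); print(u)
bl=np.where((H[:,u]>100)&(H[:,u]<125)&(S[:,u]>120)&(np.arange(480)<230))[0]; print('blue rows',bl.min(),bl.max())
a,b=tr(cast([u,bl.min()],.004,c)[0]),tr(cast([u,bl.max()+1],.007,c)[0]);print('pocket end',a,'blade tip',b)
k=blob((((H<8)|(H>172))&(S>140)).astype(np.uint8)); r=rect(cast(k,.024,c)); print('red',r,tr(r[:2]/1000), cv2.boundingRect(k))
k=blob(((S>70)|(V<90)).astype(np.uint8)[:260])
plan(.535,-.40,.2,107)
"
```

```text
clock: 15.23
position: [0.576, -0.0287, 0.1736]
ee_rot: [-0.378, 3.07, 0.039]
force: [-0.6, -0.5, -0.7]
width: 0.857
320
blue rows 145 150
pocket end [-84.1  -8.1] blade tip [-79.4  -8.1]
red [616.8 -16.4  85.3  16.   14.2] [25.3 -7.2] (312, 227, 19, 86)
n 16 row [-0.226 -0.601 -0.062  0.907] | at [576.5 -28.3 173.9] yaw -166.0 tilt [ 0.046  0.031 -0.998] clk 15.2833 F [ 0.8 -0.2  0.5]
```

```bash
python3 -m jog '[91,-0.23,-0.6,-0.05,0.91,91,-0.23,-0.6,-0.05,0.91,91,-0.23,-0.6,-0.05,0.91,91,-0.23,-0.6,-0.05,0.91,91,-0.23,-0.6,-0.05,0.91,91,-0.23,-0.6,-0.05,0.91,91,-0.23,-0.6,-0.05,0.91,91,-0.23,-0.6,-0.05,0.91,91,-0.23,-0.6,-0.05,0.91,91,-0.23,-0.6,-0.05,0.91,91,-0.23,-0.6,-0.05,0.91,91,-0.23,-0.6,-0.05,0.91,91,-0.23,-0.6,-0.05,0.91,91,-0.23,-0.6,-0.05,0.91,91,-0.23,-0.6,-0.05,0.91,91,-0.23,-0.6,-0.05,0.91,91,0,0,0,0,91,0,0,0,0]'
python3 -c "
from h import *
plan(.529,-.384,.19,107)
c,im,H,S,V=snap('wrist','pics/w8.png')
u=proj([[.529,-.384,.02]],c)[0].astype(int);print(u)
k=blob(((H>5)&(H<25)&(S>90)).astype(np.uint8),(u[0]-90,max(u[1]-120,0),u[0]+90,u[1]+85)); print(cv2.boundingRect(k),rect(cast(k,.02,c)))
"
```

```text
clock: 16.78
position: [0.5186, -0.4102, 0.163]
ee_rot: [-1.953, -2.442, -0.062]
force: [0.5, 0.7, 0.0]
width: 0.989
n 2 row [ 0.299  0.212 -0.322 -0.357] | at [ 518.6 -410.2  163. ] yaw 102.7 tilt [ 0.014  0.04  -0.999] clk 16.7833 F [0.5 0.7 0. ]
[339 217]
(328, 186, 24, 116) [ 535.5 -409.1  103.8   15.2  107. ]
```

```bash
python3 -m jog '[70,0.25,0.22,0.2,-0.36,70,0.25,0.22,0.6,-0.36,70,0,0,0.7,0,70,0,0,0.5,0,70,0,0,0,0,70,0,0,0,0]' 30
python3 -c "
from h import *
plan(.5285,-.385,.036,107)"
```

```text
clock: 17.33
position: [0.5388, -0.3715, 0.0776]
ee_rot: [-1.824, -2.54, -0.071]
force: [-0.2, 0.1, 0.1]
width: 0.764
n 2 row [-0.14  -0.189  0.51   0.14 ] | at [ 538.8 -371.5   77.6] yaw 108.7 tilt [ 0.015  0.045 -0.999] clk 17.3333 F [-0.2  0.1  0.1]
```

```bash
python3 -m jog '[60,-0.14,-0.19,0.2,0.1,60,-0.14,-0.19,0.3,0.15,60,0,0,0,0,60,0,0,0,0]' 30
python3 -c "
from h import *
plan(.5285,-.385,.036,107)"
```

```text
clock: 17.67
position: [0.53, -0.3854, 0.057]
ee_rot: [-1.854, -2.52, -0.073]
force: [0.7, -0.5, -0.5]
width: 0.655
n 1 row [ 0.001 -0.048  0.523  0.059] | at [ 530.  -385.4   57. ] yaw 107.4 tilt [ 0.018  0.045 -0.999] clk 17.6667 F [ 0.7 -0.5 -0.5]
```

```bash
python3 -m jog '[50,-0.02,-0.05,0.35,0.06,45,-0.02,-0.05,0.25,0,40,0,0,0,0,35,0,0,0,0]' 30
python3 -c "
from h import *
plan(.5285,-.385,.036,107);print(observe()['width']*92)"
```

```text
clock: 18.0
position: [0.5271, -0.3899, 0.0341]
ee_rot: [-1.868, -2.514, -0.072]
force: [-0.1, -0.4, 0.5]
width: 0.415
n 1 row [ 0.11   0.069 -0.042 -0.031] | at [ 527.1 -389.9   34.1] yaw 106.8 tilt [ 0.02   0.042 -0.999] clk 18.0 F [-0.1 -0.4  0.5]
38.15078087428596
```

```bash
python3 -m jog '[30,0.11,0.06,-0.06,0,10,0,0,0,0,10,0,0,0,0,10,0,0,0,0,10,0,0,0,0,10,0,0,0,0]' 30
python3 -c "
from h import *
plan(.5285,-.385,.036,107);print(observe()['width']*92)"
```

```text
clock: 18.5
position: [0.5298, -0.3847, 0.0398]
ee_rot: [-1.869, -2.518, -0.072]
force: [0.5, -0.4, -0.9]
width: 0.168
n 1 row [-0.    -0.036  0.093 -0.022] | at [ 529.8 -384.7   39.8] yaw 106.9 tilt [ 0.023  0.04  -0.999] clk 18.5 F [ 0.5 -0.4 -0.9]
15.434324310102705
```

```bash
python3 -m jog '[26,0,-0.02,0.06,0,26,0,-0.02,0.06,0,10,0,0,0,0,10,0,0,0,0,10,0,0,0,0]' 30
python3 -c "
from h import *
plan(.5285,-.385,.036,107);print(observe()['width']*92)"
```

```text
clock: 18.92
position: [0.5284, -0.3852, 0.0346]
ee_rot: [-1.869, -2.518, -0.073]
force: [-0.1, -0.0, 1.8]
width: 0.171
n 1 row [ 0.004  0.005 -0.035 -0.021] | at [ 528.4 -385.2   34.6] yaw 106.9 tilt [ 0.024  0.04  -0.999] clk 18.9167 F [-0.1 -0.   1.8]
15.724522338850564
```

```bash
python3 -m jog '[10,0,0,-0.7,0,10,0,0,-0.8,0,10,0,0,-0.8,0]' 30
python3 -c "
from h import *
plan(.600,-.085,.12,13.9);print(observe()['width']*92)"
```

```text
clock: 19.17
position: [0.5217, -0.3862, 0.1207]
ee_rot: [-1.859, -2.507, -0.072]
force: [-0.4, -0.7, -0.7]
width: 0.174
n 17 row [ 0.499 -0.109  0.024  0.912] | at [ 521.7 -386.2  120.7] yaw 106.9 tilt [ 0.011  0.049 -0.999] clk 19.1667 F [-0.4 -0.7 -0.7]
16.002238865159775
```

```bash
python3 -m jog '[10,0.5,-0.11,0,0.92,10,0.5,-0.11,0,0.92,10,0.5,-0.11,0,0.92,10,0.5,-0.11,0,0.92,10,0.5,-0.11,0,0.92,10,0.5,-0.11,0,0.92,10,0.5,-0.11,0,0.92,10,0.5,-0.11,0,0.92,10,0.5,-0.11,0,0.92,10,0.5,-0.11,0,0.92,10,0.5,-0.11,0,0.92,10,0.5,-0.11,0,0.92,10,0.5,-0.11,0,0.92,10,0.5,-0.11,0,0.92,10,0.5,-0.11,0,0.92,10,0.5,-0.11,0,0.92,10,0.5,-0.11,0,0.92,10,0,0,0,0,10,0,0,0,0]' 30
python3 -c "
from h import *
plan(.610,-.0827,.1,13.9);print(observe()['width']*92)
c,im,H,S,V=snap('wrist','pics/w9.png')
cv2.imwrite('pics/w9c.png',im[60:420,80:560])
"
```

```text
clock: 20.75
position: [0.6146, -0.0813, 0.1432]
ee_rot: [-3.093, -0.22, -0.035]
force: [-1.2, -0.3, -0.6]
width: 0.169
n 2 row [-0.074  0.029  0.538 -0.483] | at [614.6 -81.3 143.2] yaw 8.1 tilt [ 0.02   0.042 -0.999] clk 20.75 F [-1.2 -0.3 -0.6]
15.529981235940816
```

View pics/w9c.png

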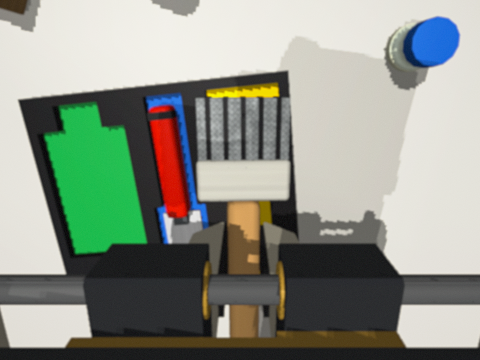

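```bash
python3 -c "
from h import *
c=cam('wrist');p,M,y,s=pose()
q=cast([[276,158],[370.5,158],[279,260],[370,260]],.126,c)
L=np.round((q-p)@M*1000,1);print('tool frame',L, np.linalg.norm(q[0]-q[1]))
tr=lambda P:(lambda d,a:np.round([np.cos(a)*d[0]+np.sin(a)*d[1],-np.sin(a)*d[0]+np.cos(a)*d[1]],1))(P[:2]*1000-[590.5,-15.5],np.radians(13.9))
for n,u,v,z in (('tray+x left',102,159,.013),('tray+x right',367,131,.013),('yellow end L',288,153,.004),('yellow end R',358,146,.004)): print(n,tr(cast([u,v],z,c)[0]))
h=cast([[323,262],[324,390]],.128,c);d=h[0]-h[1];print('handle yaw',np.degrees(np.arctan2(d[1],d[0])),'tool',y)
"
```

```text
tool frame [[ 72.  -21.8  20.1]
 [ 72.1  19.6  18.4]
 [ 24.6 -22.3  18.9]
 [ 25.2  21.1  17.2]] 0.04142202587753805
tray+x left [ 93.  102.9]
tray+x right [  92.8 -104.4]
yellow end L [ 82.9 -42.3]
yellow end R [ 82.7 -97.5]
handle yaw 8.57222685990129 tool 8.122352865399655
```

```bash
python3 -m jog '[10,-0.05,0.03,0.5,-0.5,10,0,0,0.6,-0.48,10,0,0,0.4,0,10,0,0,0,0,10,0,0,0,0]' 30
python3 -c "
from h import *
plan(.6117,-.0824,.06,13.7)"
```

```text
clock: 21.22
position: [0.6118, -0.0833, 0.0827]
ee_rot: [-3.078, -0.391, -0.041]
force: [-0.1, -0.1, -0.5]
width: 0.173
n 1 row [-0.013 -0.002  0.567  0.128] | at [611.8 -83.3  82.7] yaw 14.5 tilt [ 0.021  0.042 -0.999] clk 21.2167 F [-0.1 -0.1 -0.5]
```

```bash
python3 -m jog '[10,0,0,0.4,0.1,10,0,0,0.3,0.03,10,0,0,0,0,10,0,0,0,0]' 30
python3 -c "
from h import *
plan(.6117,-.0824,.0395,13.7)"
```

```text
clock: 21.55
position: [0.6126, -0.0845, 0.0571]
ee_rot: [-3.082, -0.367, -0.044]
force: [0.3, -0.1, -0.7]
width: 0.172
n 1 row [-0.023 -0.042  0.442 -0.022] | at [612.6 -84.5  57.1] yaw 13.6 tilt [ 0.024  0.041 -0.999] clk 21.55 F [ 0.3 -0.1 -0.7]
```

```bash
python3 -m jog '[10,-0.03,-0.05,0.2,0,10,0,0,0.15,0,10,0,0,0.05,0,10,0,0,0,0]' 30
python3 -c "
from h import *
plan(.6117,-.0824,.0395,13.7)"
```

```text
clock: 21.88
position: [0.6124, -0.0824, 0.0423]
ee_rot: [-3.083, -0.368, -0.049]
force: [-0.5, 1.4, 0.0]
width: 0.169
n 1 row [-0.019 -0.002  0.068 -0.02 ] | at [612.4 -82.4  42.3] yaw 13.6 tilt [ 0.027  0.04  -0.999] clk 21.8833 F [-0.5  1.4  0. ]
```

```bash
python3 -m jog '[10,0,0,0.07,0,10,0,0,0.02,0]' 30
python3 -c "
from h import *
plan(.6117,-.0824,.0395,13.7)"
```

```text
clock: 22.05
position: [0.6129, -0.0821, 0.0392]
ee_rot: [-3.083, -0.369, -0.05]
force: [-4.0, 0.0, 9.3]
width: 0.168
n 1 row [-0.03   0.    -0.008 -0.015] | at [612.9 -82.1  39.2] yaw 13.6 tilt [ 0.028  0.04  -0.999] clk 22.05 F [-4.   0.   9.3]
```

```bash
python3 -m jog '[22,0,0,-0.02,0,30,0,0,0,0,34,0,0,0,0,34,0,0,-0.4,0,34,0,0,-0.8,0,60,0.05,0,-0.9,0,91,0.05,0,-0.9,0,91,0,0,0,0,91,0,0,0,0]' 30
python3 -c "
from h import *
c,im,H,S,V=snap('wrist','pics/w10.png')
tr=lambda P:(lambda d,a:np.round([np.cos(a)*d[0]+np.sin(a)*d[1],-np.sin(a)*d[0]+np.cos(a)*d[1]],1))(P[:2]*1000-[590.5,-15.5],np.radians(13.9))
yl=((H>22)&(H<35)&(S>120)&(V>90))
# brush handle & head
k=blob(((H>5)&(H<22)&(S>90)).astype(np.uint8)[:330]); r=rect(cast(k,.024,c)); print('handle',r,tr(r[:2]/1000),cv2.boundingRect(k))
for ty in (-48,-70,-85):
  a=np.radians(13.9); 
  for tx in range(92,66,-2):
    w=np.array([590.5+np.cos(a)*tx-np.sin(a)*ty,-15.5+np.sin(a)*tx+np.cos(a)*ty,4])/1000
    u,v=proj(w,c)[0].round().astype(int); print(ty,tx,im[v,u].tolist() if 0<=v<480 and 0<=u<640 else None,end='; ')
  print()
plan(.395,-.229,.2,110+90)
"
```

```text
clock: 22.8
position: [0.6129, -0.0858, 0.1641]
ee_rot: [-3.082, -0.37, -0.047]
force: [-0.2, -0.3, -0.7]
width: 0.612
handle [729.5 123.9  85.8  34.2 103. ] [168.4 101.9] (30, 0, 117, 54)
-48 92 [59, 57, 59]; -48 90 [58, 57, 59]; -48 88 [58, 56, 57]; -48 86 [55, 77, 87]; -48 84 [0, 152, 183]; -48 82 [0, 176, 203]; -48 80 [7, 240, 246]; -48 78 [149, 175, 175]; -48 76 [170, 168, 164]; -48 74 [167, 169, 164]; -48 72 [164, 164, 160]; -48 70 [156, 156, 153]; -48 68 [161, 162, 157]; 
-70 92 [57, 57, 58]; -70 90 [57, 57, 58]; -70 88 [61, 56, 55]; -70 86 [55, 73, 84]; -70 84 [0, 162, 191]; -70 82 [0, 210, 228]; -70 80 [23, 200, 235]; -70 78 [131, 140, 144]; -70 76 [145, 144, 140]; -70 74 [137, 137, 135]; -70 72 [142, 143, 139]; -70 70 [132, 135, 131]; -70 68 [127, 128, 124]; 
-85 92 [55, 55, 55]; -85 90 [57, 57, 56]; -85 88 [60, 57, 56]; -85 86 [50, 85, 98]; -85 84 [0, 176, 204]; -85 82 [0, 238, 245]; -85 80 [0, 236, 246]; -85 78 [75, 84, 89]; -85 76 [76, 74, 75]; -85 74 [74, 76, 75]; -85 72 [77, 77, 76]; -85 70 [65, 64, 64]; -85 68 [62, 63, 61]; 
n 31 row [ 0.073  0.309 -0.038  0.934] | at [613.7 -85.9 164.6] yaw 13.6 tilt [ 0.027  0.041 -0.999] clk 22.85 F [1.  0.5 1.1]
```

```bash
python3 -c "
from h import *
plan(.397,-.237,.18,110)"
```

```text
n 17 row [-0.398 -0.179 -0.04  -0.945] | at [613.7 -85.9 164.6] yaw 13.6 tilt [ 0.027  0.041 -0.999] clk 22.85 F [1.  0.5 1.1]
```

```bash
python3 -m jog '[91,-0.4,-0.18,-0.04,-0.95,91,-0.4,-0.18,-0.04,-0.95,91,-0.4,-0.18,-0.04,-0.95,91,-0.4,-0.18,-0.04,-0.95,91,-0.4,-0.18,-0.04,-0.95,91,-0.4,-0.18,-0.04,-0.95,91,-0.4,-0.18,-0.04,-0.95,91,-0.4,-0.18,-0.04,-0.95,91,-0.4,-0.18,-0.04,-0.95,91,-0.4,-0.18,-0.04,-0.95,91,-0.4,-0.18,-0.04,-0.95,91,-0.4,-0.18,-0.04,-0.95,91,-0.4,-0.18,-0.04,-0.95,91,-0.4,-0.18,-0.04,-0.95,91,-0.4,-0.18,-0.04,-0.95,91,-0.4,-0.18,-0.04,-0.95,91,-0.4,-0.18,-0.04,-0.95,91,0,0,0,0,91,0,0,0,0]'
cat > cov.py <<'E'
from h import *
plan(.397,-.237,.16,110)
c,im,H,S,V=snap('wrist','pics/w11.png')
u=proj([[.397,-.237,.005]],c)[0].astype(int);print(u)
m=((H>40)&(H<95)&(S>80)).astype(np.uint8)
k=blob(m,(u[0]-110,max(u[1]-110,0),u[0]+110,u[1]+90)); print(cv2.boundingRect(k),rect(cast(k,.005,c)))
f=((V<60)&(cv2.drawContours(np.zeros_like(m),[k],-1,1,-1)>0)).astype(np.uint8)
f=cv2.morphologyEx(f,cv2.MORPH_OPEN,np.ones((5,5),np.uint8)); kf=blob(f); (e,r)=cv2.minEnclosingCircle(kf); print('foot px',e,r,cv2.boundingRect(kf),cast(e,.02,c)*1000)
E
python3 cov.py
```

```text
clock: 24.43
position: [0.3863, -0.2457, 0.1626]
ee_rot: [-1.658, -2.64, -0.074]
force: [-0.0, -0.0, -0.4]
width: 0.993
n 2 row [0.043 0.166 0.039 0.482] | at [ 386.3 -245.7  162.6] yaw 115.8 tilt [ 0.005  0.052 -0.999] clk 24.4333 F [-0.  -0.  -0.4]
[333 237]
(299, 163, 75, 128) [ 394.8 -229.4  113.6   58.2  110.2]
foot px (334.0714416503906, 241.5) 15.361387252807617 (322, 227, 27, 30) [[ 396.27896169 -237.12717064   20.        ]]
```

```bash
python3 -m jog '[70,-0.02,0.16,0.3,0.45,70,-0.02,0.16,0.6,0.45,70,0,0,0.6,0,60,0,0,0.3,0,60,0,0,0,0,60,0,0,0,0]' 30
python3 -c "
from h import *
plan(.397,-.237,.036,110.2)"
```

```text
clock: 24.98
position: [0.4008, -0.2327, 0.0876]
ee_rot: [-1.791, -2.548, -0.074]
force: [-0.7, -0.1, 0.6]
width: 0.661
n 2 row [-0.065 -0.078  0.64  -0.03 ] | at [ 400.8 -232.7   87.6] yaw 109.8 tilt [ 0.006  0.054 -0.999] clk 24.9833 F [-0.7 -0.1  0.6]
```

```bash
python3 -m jog '[60,-0.09,-0.1,0.5,0,60,-0.09,-0.1,0.5,0,60,0,0,0,0,60,0,0,0,0]' 30
python3 -c "
from h import *
plan(.397,-.237,.036,110.2)"
```

```text
clock: 25.32
position: [0.3985, -0.2388, 0.0494]
ee_rot: [-1.792, -2.552, -0.075]
force: [0.6, 0.3, 0.1]
width: 0.654
n 1 row [ 0.04  -0.027  0.336 -0.054] | at [ 398.5 -238.8   49.4] yaw 109.9 tilt [ 0.009  0.053 -0.999] clk 25.3167 F [0.6 0.3 0.1]
```

```bash
python3 -m jog '[55,0.03,-0.05,0.2,0,50,0,-0.03,0.12,0,45,0,0,0,0,40,0,0,0,0,35,0,0,0,0]' 30
python3 -c "
from h import *
plan(.397,-.237,.036,110.2)"
```

```text
clock: 25.73
position: [0.3971, -0.2382, 0.0394]
ee_rot: [-1.795, -2.556, -0.076]
force: [-0.5, 0.0, -0.1]
width: 0.411
n 1 row [ 0.025  0.004  0.085 -0.055] | at [ 397.1 -238.2   39.4] yaw 109.9 tilt [ 0.014  0.05  -0.999] clk 25.7333 F [-0.5  0.  -0.1]
```

```bash
python3 -m jog '[30,0.02,0,0.12,0,15,0,0,0.02,0,15,0,0,0,0,15,0,0,0,0,15,0,0,0,0]' 35
python3 -c "
from h import *
plan(.397,-.237,.036,110.2);print(observe()['width']*92)"
```

```text
clock: 26.15
position: [0.3976, -0.2374, 0.0343]
ee_rot: [-1.796, -2.557, -0.076]
force: [-0.5, 0.2, 1.1]
width: 0.249
n 1 row [ 0.017 -0.01  -0.043 -0.057] | at [ 397.6 -237.4   34.3] yaw 109.9 tilt [ 0.015  0.049 -0.999] clk 26.15 F [-0.5  0.2  1.1]
22.884830655215836
```

```bash
python3 -m jog '[10,0,0,-0.6,0,10,0,0,-0.7,0,10,0,0,-0.7,0]' 35
python3 -c "
from h import *
plan(.583,.047,.12,13.6);print(observe()['width']*92)"
```

```text
clock: 26.4
position: [0.3929, -0.239, 0.1114]
ee_rot: [-1.788, -2.548, -0.076]
force: [0.5, -0.9, -0.9]
width: 0.248
n 17 row [0.564 0.081 0.012 0.945] | at [ 392.9 -239.   111.4] yaw 109.9 tilt [ 0.005  0.056 -0.998] clk 26.4 F [ 0.5 -0.9 -0.9]
22.809415269710815
```

```bash
python3 -m jog '[10,0.56,0.08,0,0.95,10,0.56,0.08,0,0.95,10,0.56,0.08,0,0.95,10,0.56,0.08,0,0.95,10,0.56,0.08,0,0.95,10,0.56,0.08,0,0.95,10,0.56,0.08,0,0.95,10,0.56,0.08,0,0.95,10,0.56,0.08,0,0.95,10,0.56,0.08,0,0.95,10,0.56,0.08,0,0.95,10,0.56,0.08,0,0.95,10,0.56,0.08,0,0.95,10,0.56,0.08,0,0.95,10,0.56,0.08,0,0.95,10,0.56,0.08,0,0.95,10,0.56,0.08,0,0.85,10,0,0,0,0,10,0,0,0,0]' 35
cat > cp.py <<'E'
from h import *
plan(.5853,.0471,.08,13.6)
c,im,H,S,V=snap('wrist','pics/w12.png'); p,M,y,s=pose()
zb=p[2]-.0343+.005
m=((H>40)&(H<95)&(S>80)).astype(np.uint8); m[330:]=0
u=proj((p+M@[.05,0,.03]),c)[0].astype(int)
m[:, :u[0]-110]=0; m[:,u[0]+110:]=0
cs,_=cv2.findContours(m,cv2.RETR_EXTERNAL,cv2.CHAIN_APPROX_NONE)
for k in cs:
  if cv2.contourArea(k)>150:
    q=(cast(k[:,0],zb,c)-p)@M*1000; print(int(cv2.contourArea(k)),cv2.boundingRect(k),'tool x',q[:,0].min().round(1),q[:,0].max().round(1),'y',q[:,1].min().round(1),q[:,1].max().round(1))
    for x in range(30,75,4):
      w=q[abs(q[:,0]-x)<2]
      if len(w): print(x,w[:,1].min().round(1),w[:,1].max().round(1),end=' | ')
    print()
E
python3 cp.py
```

```text
clock: 27.98
position: [0.5952, 0.0448, 0.1304]
ee_rot: [-3.082, -0.234, -0.015]
force: [-1.2, 0.1, -2.2]
width: 0.248
n 2 row [-0.126 -0.019  0.63  -0.412] | at [595.2  44.8 130.4] yaw 8.7 tilt [ 0.006  0.051 -0.999] clk 27.9833 F [-1.2  0.1 -2.2]
12223 (263, 159, 120, 143) tool x -2.4 70.9 y -31.2 28.4
30 -30.8 28.0 | 34 -31.0 27.8 | 38 -30.9 27.9 | 42 -31.0 27.9 | 46 -31.0 27.7 | 50 -24.7 26.5 | 54 -25.1 21.6 | 58 -14.2 20.9 | 62 -14.5 9.8 | 66 -14.5 8.8 | 70 -14.4 8.3 |
```

```bash
python3 - <<'E'
from h import *
im=cv2.imread('pics/w12.png'); hsv=cv2.cvtColor(im,cv2.COLOR_BGR2HSV); p,M,y,s=pose(); c=cam('wrist')
zt=p[2]-.0343+.005-p[2]
def at(x,yy):
    P=p+M@[x/1000,yy/1000,.0293]; u,v=proj(P,c)[0].round().astype(int); return hsv[v,u].tolist()
for yy in (-20,-2,16):
    print('y',yy,[(x,at(x,yy)) for x in range(40,80,3)])
for x in (40,54,62): print('x',x,[(yy,at(x,yy)) for yy in range(-36,36,3)])
E
```

```text
y -20 [(40, [72, 134, 129]), (43, [71, 131, 130]), (46, [72, 133, 130]), (49, [69, 214, 168]), (52, [69, 214, 167]), (55, [69, 201, 108]), (58, [150, 14, 37]), (61, [160, 18, 43]), (64, [0, 5, 56]), (67, [150, 4, 57]), (70, [15, 9, 56]), (73, [150, 5, 55]), (76, [23, 10, 238]), (79, [23, 10, 239])]
y -2 [(40, [72, 132, 129]), (43, [71, 127, 131]), (46, [71, 134, 129]), (49, [71, 131, 128]), (52, [71, 135, 127]), (55, [71, 129, 128]), (58, [71, 132, 149]), (61, [72, 134, 156]), (64, [69, 204, 170]), (67, [69, 203, 171]), (70, [67, 141, 74]), (73, [165, 9, 59]), (76, [22, 18, 213]), (79, [20, 10, 240])]
y 16 [(40, [73, 135, 128]), (43, [72, 138, 129]), (46, [72, 134, 126]), (49, [69, 211, 169]), (52, [69, 209, 167]), (55, [70, 220, 166]), (58, [68, 205, 132]), (61, [30, 7, 39]), (64, [143, 26, 39]), (67, [90, 13, 40]), (70, [135, 11, 45]), (73, [0, 0, 40]), (76, [0, 6, 41]), (79, [23, 14, 216])]
x 40 [(-36, [21, 16, 210]), (-33, [23, 15, 208]), (-30, [71, 135, 130]), (-27, [60, 3, 197]), (-24, [15, 3, 201]), (-21, [70, 90, 125]), (-18, [72, 131, 130]), (-15, [72, 130, 131]), (-12, [72,
[... 671 characters left out ...]
[72, 134, 122]), (12, [69, 211, 168]), (15, [69, 212, 168]), (18, [69, 208, 169]), (21, [67, 178, 93]), (24, [105, 13, 39]), (27, [0, 7, 39]), (30, [120, 7, 38]), (33, [114, 110, 67])]
x 62 [(-36, [25, 16, 209]), (-33, [26, 17, 211]), (-30, [15, 12, 43]), (-27, [150, 13, 40]), (-24, [150, 7, 39]), (-21, [105, 11, 45]), (-18, [0, 6, 44]), (-15, [150, 6, 46]), (-12, [72, 133, 148]), (-9, [71, 130, 147]), (-6, [72, 133, 149]), (-3, [72, 133, 149]), (0, [72, 128, 129]), (3, [72, 131, 127]), (6, [72, 128, 128]), (9, [72, 134, 126]), (12, [160, 19, 41]), (15, [160, 20, 39]), (18, [140, 18, 42]), (21, [120, 18, 42]), (24, [0, 0, 40]), (27, [130, 19, 40]), (30, [150, 14, 37]), (33, [108, 201, 151])]
```

```bash
python3 -m jog '[10,-0.1,0.01,0.5,-0.42,10,-0.06,0,0.5,-0.42,10,0,0,0.25,0,10,0,0,0,0,10,0,0,0,0]' 35
python3 -c "
from h import *
plan(.5876,.0461,.055,13.7)"
```

```text
clock: 28.45
position: [0.5859, 0.0446, 0.0794]
ee_rot: [-3.068, -0.378, -0.017]
force: [-0.9, 0.3, -0.7]
width: 0.251
n 1 row [0.04  0.004 0.613 0.053] | at [585.9  44.6  79.4] yaw 14.0 tilt [ 0.005  0.051 -0.999] clk 28.45 F [-0.9  0.3 -0.7]
```

```bash
python3 -m jog '[10,0.03,0,0.4,0.05,10,0,0,0.25,0,10,0,0,0,0,10,0,0,0,0]' 35
python3 -c "
from h import *
plan(.5876,.0461,.0383,13.7)"
```

```text
clock: 28.78
position: [0.5882, 0.0456, 0.0557]
ee_rot: [-3.07, -0.365, -0.021]
force: [0.5, 0.0, -0.3]
width: 0.25
n 1 row [-0.019  0.005  0.436 -0.029] | at [588.2  45.6  55.7] yaw 13.5 tilt [ 0.008  0.051 -0.999] clk 28.7833 F [ 0.5  0.  -0.3]
```

```bash
python3 -m jog '[10,-0.02,0,0.15,0,10,-0.02,0,0.12,0,10,0,0,0.03,0,10,0,0,0,0]' 35
python3 -c "
from h import *
plan(.5876,.0461,.0383,13.7)"
```

```text
clock: 29.12
position: [0.5877, 0.0458, 0.0448]
ee_rot: [-3.07, -0.364, -0.025]
force: [0.7, 0.1, -0.3]
width: 0.254
n 1 row [-0.004 -0.001  0.163 -0.034] | at [587.7  45.8  44.8] yaw 13.5 tilt [ 0.01   0.052 -0.999] clk 29.1167 F [ 0.7  0.1 -0.3]
```

```bash
python3 -m jog '[10,0,0,0.1,0,10,0,0,0.04,0,10,0,0,0.02,0]' 35
python3 -c "
from h import *
plan(.5876,.0461,.0383,13.7)"
```

```text
clock: 29.37
position: [0.5881, 0.0464, 0.0396]
ee_rot: [-3.07, -0.365, -0.027]
force: [-4.5, -1.1, 14.7]
width: 0.249
n 1 row [-0.016  0.007  0.032 -0.03 ] | at [588.1  46.4  39.6] yaw 13.5 tilt [ 0.012  0.052 -0.999] clk 29.3667 F [-4.5 -1.1 14.7]
```

```bash
python3 -m jog '[25,0,0,0,0,28,0,0,0,0,36,0,0,0,0,46,0,0,0,0,46,0,0,-0.4,0,46,0,0,-0.8,0,60,0.05,0,-0.9,0,91,0,0,-0.9,0,91,-0.5,0,-0.9,0,91,-0.9,0,-0.9,0,91,-0.9,0,-0.9,0,91,-0.9,0,-0.9,0,91,-0.9,0,-0.9,0,91,-0.9,0,0,0,91,0,0,0,0]' 30
python3 - <<'E'
from h import *
c,im,H,S,V=snap('wrist','pics/w13.png'); t=snap('top','pics/top1.png')[1]; s=snap('side','pics/side1.png')[1]
a=cv2.resize(t[170:290,90:400],(800,310),interpolation=cv2.INTER_CUBIC)
cv2.imwrite('pics/fin.png',np.vstack([a,np.hstack([cv2.resize(im[:,60:580],(313,290)),cv2.resize(s[225:325,190:358],(487,290),interpolation=cv2.INTER_CUBIC)])]))
plan(.5,0,.3,13)
E
```

```text
clock: 30.62
position: [0.4132, -0.0089, 0.3161]
ee_rot: [-3.069, -0.367, -0.025]
force: [-0.5, -0.7, -1.1]
width: 0.991
n 3 row [0.667 0.105 0.147 0.038] | at [419.   -7.3 316.2] yaw 13.7 tilt [ 0.013  0.053 -0.999] clk 30.7667 F [-0.4  0.8  0.2]
```

View pics/fin.png

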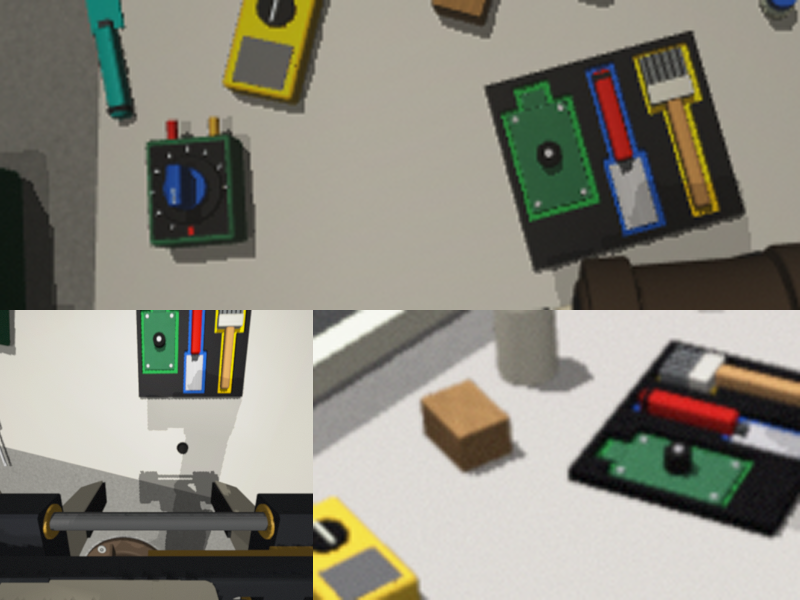

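```bash
python3 -c "
from cell import *
print(sign_off(), observe()['clock'])"
```

```text
the job is handed in; nothing more can be done
the job is handed in; nothing more can be done
```

I turned the knob anticlockwise to its off stop. Then I laid the spatula, brush and cover in their own compartments and handed the job in at about 31 s of the 72 s allowed.

- **Knob:** the wrist torque rose at the stop. A close picture right after release showed the white line at the red mark, and the last top view agrees.
- **Parts:** in the last top, wrist and side pictures all three look flat, each pointing the right way with a coloured margin all round. The gripper was clear of everything.
- **Spatula, mended:** my first placing left its butt about 2 mm from the compartment's end wall. I gripped it again, lifted it slightly and moved it about 6 mm, which left about 5 mm at the blade tip.
- **Other things on the bench:** I did not touch any of them. The last pictures show most of them in place, but not the dish or the screwdriver.

**Checks that disagreed:**
- The top and wrist cameras differed by about 3–7 mm in y. I placed the parts by the wrist view, weighted slightly towards the top one.
- The tool drifted to about 3° of tilt during the moves, so the cover touched down about 1 mm early. It settled flat when released.
- Set-down forces at the wrist reached 32 N when I re-placed the spatula and stayed under 20 N otherwise.

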